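Take the glass sample tube from the slanted stand

ROBOT

A 6-joint arm with a two-finger parallel gripper is mounted at the origin on the work surface. World frame = base frame: x ahead of the robot, y to its left, z up, the work surface at z = 0. Lengths are in m, angles in rad, forces in N, time in s.
With the tool pointing down it reaches from about 0.275 to 1 m from the base axis. Payload 8.4 kg.
Tool frame: the origin (TCP) lies on the centre line of the jaws, within the pads' length; the fingertips stand 17 mm ahead of it and the grasp point (between the pads) lies 2 mm behind it (bot.tcp_to_tips is the z of the fingertips in the tool frame, in m); z points along the fingers, y is the line along which they close (so a half turn about z gives the same grasp; the last joint's range is limited). The gripper opens to 85 mm and grips with 20 to 120 N. Pads are 22 mm wide; open, the fingers measure 114 mm over their backs; the gripper's body (76 mm by 85 mm) begins 54 mm behind the grasp point. The pads swing forward as they close: fully open they stand 13 mm farther back than shut.
Start: joints at [-1.333, 0.353, 1.633, -0, 1.155, -0.002], TCP at [0.148, -0.607, 0.248] pointing down, gripper open.
Joint ranges: [-2.63, 2.63], [-0.92, 2.1], [0.06, 2.66], [-1.3, 4.44], [0, 2.69], [-3.02, 3.02]. Speed limits (rad/s): [2.22, 2.22, 2.79, 3.14, 3.14, 3.14].

INTERFACE

Orientations are given as a unit quaternion [x, y, z, w].
In Python, from workcell import bot, hand, kinematics, get_obs, vision, hand_in gives the robot as it stands. The module is installed in compiled form; this text tells all that it offers. Calls block until the motion is done:
- bot.reach(position, orientation): joint-space move of the TCP to a pose.
- bot.servo_line(position, ori=None, velocity=0.15): straight line of the TCP; ori=None keeps the orientation; velocity is the mean speed in m/s.
- bot.goto_joints(angles): joint-space move.
- hand.move_gripper(opening, strength=None): finger opening in m; strength is the grip in N (None keeps the last); returns when the fingers have stopped.
- bot.dwell(seconds).
- kinematics.solve_ik(position, orientation): joint angles nearest the present ones, or None.
- get_obs(): the state.
- vision.read_camera(name): name is "scene" or "top" or "wrist"; returns a dict with "frame" (420x560x3 uint8, red, green, blue), "intrinsics" (3x3 intrinsics, pixels), "view" (4x4, takes a point from world to camera coordinates). Camera axes: x right, y down, z forward; pixel columns grow to the right and rows downward; lengths in m; the calibration is good to about 2 mm. The wrist camera is an equidistant fisheye: a pixel r from the principal point sees the ray r / f radians off the axis. A picture is of the moment at which its call begins. There is no depth.
A pose or a line that the arm cannot do raises bot.IKError and nothing moves.
- hand_in(): hands the job in; it is judged then, once.
The state is a dict: "time_s": time; "joint_pos": joint angles; "joint_vel": joint speeds; "joint_efforts": joint torques, N m; "position": TCP position; "orientation": TCP orientation; "wrist_force": force on the tool from outside, world axes, zero at the start; "ft_torque": the same for the moment, N m; "gripper_width": finger opening in m; "grip_force": force on a finger pad.
Only numpy, scipy, OpenCV 4.12 (cv2) and the standard library are available. Lean on these libraries where they do the work, as an engineer would, in place of code of your own. Each camera call takes 0.05 s, during which the arm holds its last target. There are 200 camera calls.

TASK

The brown glass sample tube is held on the slanted stand by two turning catches. Turn the upper catch fully open to its end stop, then the lower one in the same way, then lift the tube out and lay it in the white level rest, centred in its two saddles and let go. The glass is thin: never squeeze it with more than about 15 N, put it down gently rather than dropping or pressing it, and leave the other things on the bench where they are.

Things in the scene. Friction and masses are not known exactly. Their poses are not given: they have to be found in the camera images.
- stand: aluminium and grey stand fixed to the bench, base 210 x 150 mm, origin at the centre of its underside, z up. Its flat plate, 210 x 150 mm, rises at 28 degrees towards the stand's +x (away from the robot). In the stand's axes up-slope is (cos28, 0, sin28) and the plate's normal (-sin28, 0, cos28). A low end stop at the bottom keeps the tube from sliding.
- plate_mid (a point): middle of the stand's slanted plate top, 80 mm straight above the stand's origin (axes as the stand's). Two rubber V saddles, 64 mm up-slope and 64 mm down-slope of it, carry the tube with its axis 45 mm above the plate along the normal; the 112 mm between the saddles is free for fingers.
- tube_mid (a point): middle of the loose brown glass tube, on its axis: a cylinder 44 mm in diameter, from -90 to +80 mm along its x axis, then a white cap 35 mm across ending at +108 mm. Mass about 0.2 kg, balanced within 5 mm of this point. At the start x points up-slope and z along the plate's normal. It may lie either way round in the rest.
- upper_knob (a point): centre of the black bar knob of the upper catch, 64 mm up-slope of the plate's middle, 62 mm to the stand's +y side, 94 mm above the plate. The bar is 50 mm long (x), 14 mm wide (y), 28 mm tall (z); z is the plate's normal and the turning axis. The axes turn with the catch. Under the bar is a hub 24 mm across; the top of the steel tongue is 18 mm below this point.
- lower_knob (a point): the same for the lower catch: 64 mm down-slope of the plate's middle, 62 mm to the stand's -y side, 94 mm above the plate; bar, hub and tongue of the same sizes.
- upper_catch (a joint): turn of the upper catch, rad: 0 = its tongue (18 mm wide, 70 mm long, along the knob's -y) straight across the tube and the bar along the slope; 1.5 = end stop, fully open, tongue pointing up-slope beside the tube. Opens anticlockwise seen from above the plate; light friction, 0.04 N m; stays where left. Starts at 0 to 0.3.
- lower_catch (a joint): turn of the lower catch, rad: the same values, also anticlockwise from above to open; its tongue (along the knob's +y) then points down-slope beside the tube.
- rest_seat (a point): where the tube's middle belongs in the white rest, 55 mm above the bench, on the axis of the laid tube; x runs along the laid tube, z up. The rest is fixed: base 160 x 100 x 12 mm, two rubber V saddles 50 mm either side of the middle along x, 84 mm free between them for fingers.
- brown_bottle: brown glass bottle, 84 mm across, 190 mm tall, near the back; leave it alone; origin at the centre of its underside
- squat_jar: white jar, 60 mm across, 65 mm tall, between the stand and the rest; leave it alone; origin at the centre of its underside
- dishes: short stack of clear culture dishes, 72 mm across, 30 mm tall, between the stand and the rest on the robot's side; leave it alone; origin at the centre of its underside
- beaker: glass beaker, 72 mm across, 90 mm tall, on the left; leave it alone; origin at the centre of its underside
- mortar: white ceramic mortar bowl, 110 mm across, 60 mm tall, on the right; leave it alone; origin at the centre of its underside
- brush: cleaning brush lying flat, 180 mm long, on the left near the robot; leave it alone
Not all that is in view belongs to the job. What is shaped like the part that bears tube_mid but blue or green is not meant.

How it is judged:
On the way, in this order (a step that is already met when the one before it is completed fails the run):
1. the upper catch is turned fully open while the lower still closes (value of joint upper_catch above 1.35 rad), for 0.1 s.
2. the lower catch is turned fully open (value of joint lower_catch above 1.35 rad), for 0.1 s.
3. the tube is lifted clear of the stand in the fingers (distance of tube_mid from where it was at the start of the episode above 0.05 m and contact force between the fingers and tube above 0.5 N and contact force between stand and tube below 0.05 N), for 0.2 s.
At the end, for the whole second after the job is handed in: Both catches stand open (beyond 1.35 of 1.5 rad) and the tube lies still in the rest's saddles, carried by the rest: middle within 30 mm along, 7 mm across and 6 to 7 mm in height of the seat point, axis within 0.1 rad of the rest's (value of joint each of upper_catch, lower_catch above 1.35 rad and x of tube_mid in the frame of rest_seat between -0.03 and 0.03 m and y of tube_mid in the frame of rest_seat between -0.007 and 0.007 m and z of tube_mid in the frame of rest_seat between -0.006 and 0.007 m and angle between the x axis of tube_mid and the x axis of rest_seat, either way round below 0.1 rad and linear speed of tube below 0.02 m/s and contact force between rest and tube above 0.5 N); the robot touches nothing.
It fails at once if the fingers squeeze the glass tube with more than 20 N each (40 N counted over both) (contact force between the fingers and tube above 40 N).
It fails at once if the tube is pressed or pulled against the stand or its catches with more than 40 N (contact force between stand and tube above 40 N).
It fails at once if the tube is pressed into the rest with more than 30 N (contact force between rest and tube above 30 N).
It fails at once if the tube is dropped: out of the fingers it moves faster than 0.45 m/s (a fall of about 10 mm) (contact force between the fingers and tube below 0.01 N and linear speed of tube above 0.45 m/s).
It fails at once if a bystander is moved by more than 25 mm (distance of any of brown_bottle, squat_jar, dishes, beaker, mortar, brush from where it was at the start of the episode above 0.025 m).
It also fails if it takes over 69 s, if anything falls off the work surface, if the arm or the gripper's body presses on something with over 40 N, if the wrist force passes 120 N, or if a joint passes its speed limit or range.

## Working session

There is one attempt and no reset: what is moved stays moved. The work goes in short steps, each a Python script; the robot and the scene stay as the last script left them, time stands still between calls to the robot, and variables do not carry over. Pictures are saved under pics/ and viewed, at most 10 in all, crops included, and the job is handed in when it is done.

```bash
mkdir -p pics
python3 - <<'E'
from workcell import bot,hand,kinematics,get_obs,vision
import cv2,numpy as np
for n in ["scene","top"]:
    r=vision.read_camera(n); cv2.imwrite(f"pics/{n}0.png",r["frame"][:,:,::-1]); np.savez(f"{n}0.npz",**r)
    print(n,r["intrinsics"].round(1).tolist(),r["view"].round(4).tolist())
o=get_obs(); print(o["time_s"],o["orientation"],o["wrist_force"],bot.tcp_to_tips)
E
```

```text
scene [[395.6, 0.0, 279.7], [0.0, 395.6, 208.0], [0.0, 0.0, 1.0]] [[-0.2715, 0.9623, -0.0167, 0.1328], [0.7379, 0.197, -0.6455, -0.282], [-0.6179, -0.1876, -0.7636, 1.4812], [0.0, 0.0, 0.0, 1.0]]
top [[441.2, 0.0, 275.2], [0.0, 441.2, 206.5], [0.0, 0.0, 1.0]] [[-0.0252, -0.9996, 0.0107, 0.0007], [-0.9963, 0.0242, -0.0828, 0.5127], [0.0825, -0.0127, -0.9965, 1.5267], [0.0, 0.0, 0.0, 1.0]]
0.1 [ 9.92820374e-01  1.19613167e-01 -7.92972139e-05 -6.23884738e-04] [ 0.42831919 -0.53356895 -0.03707769] 0.017
```

View pics/scene0.png

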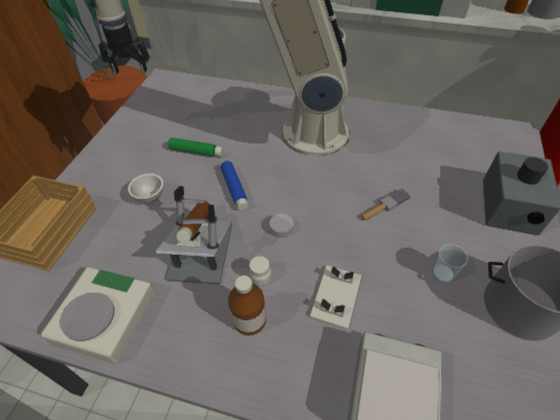

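View pics/top0.png

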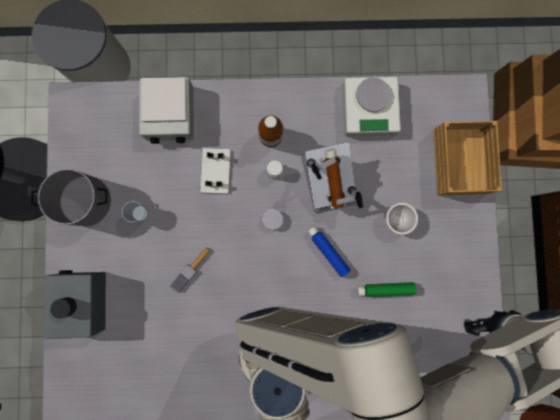

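Scene: stand at about (332,178) in top, rest at (216,171), jar (275,168), dishes (272,219), bottle (270,130); blue and green tubes are decoys. Zooming in on the stand and rest.

Run:
```python
import cv2,numpy as np
t=np.load("top0.npz")["frame"][:,:,::-1]; s=np.load("scene0.npz")["frame"][:,:,::-1]
f=lambda im,x,y,w,h,k: cv2.resize(im[y:y+h,x:x+w],None,fx=k,fy=k,interpolation=cv2.INTER_CUBIC)
a=f(t,297,135,80,80,5); b=f(t,190,135,80,80,3); c=f(s,150,175,100,110,4)[:,:400]; d=f(s,295,250,80,85,3)
W=np.zeros((700,800,3),np.uint8); W=np.zeros((600,800,3),np.uint8)
W[:400,:400]=a; W[:440,400:]=c; cv2.imwrite("pics/z.png",W[:440])
# rest white mask
hsv=cv2.cvtColor(np.ascontiguousarray(t),cv2.COLOR_BGR2HSV); m=((hsv[...,2]>190)&(hsv[...,1]<60)).astype(np.uint8)
roi=np.zeros_like(m); roi[135:205,190:245]=1
cs,_=cv2.findContours(m*roi,cv2.RETR_EXTERNAL,cv2.CHAIN_APPROX_NONE)
c=max(cs,key=cv2.contourArea); print("rest",cv2.minAreaRect(c),cv2.boxPoints(cv2.minAreaRect(c)))
cv2.imwrite("pics/z2.png",cv2.resize(np.hstack([t[135:205,190:250],s[255:325,305:365]]),None,fx=6,fy=6))
```

```text
rest ((214.5, 173.0), (24.0, 25.0), 90.0) [[202. 161.]
 [227. 161.]
 [227. 185.]
 [202. 185.]]
```

View pics/z.png

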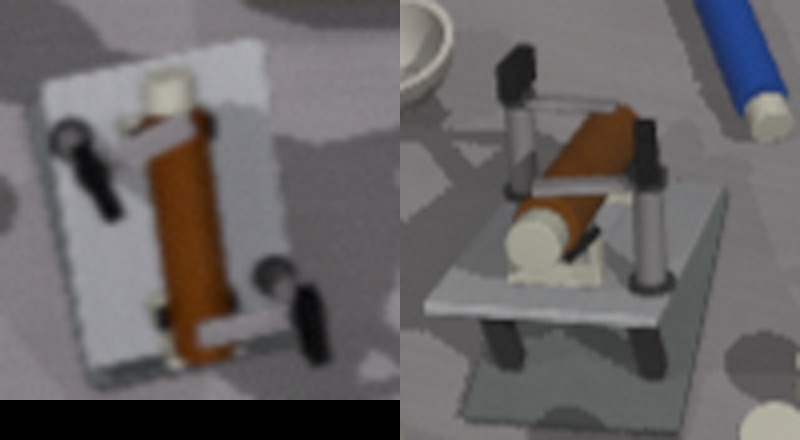

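View pics/z2.png

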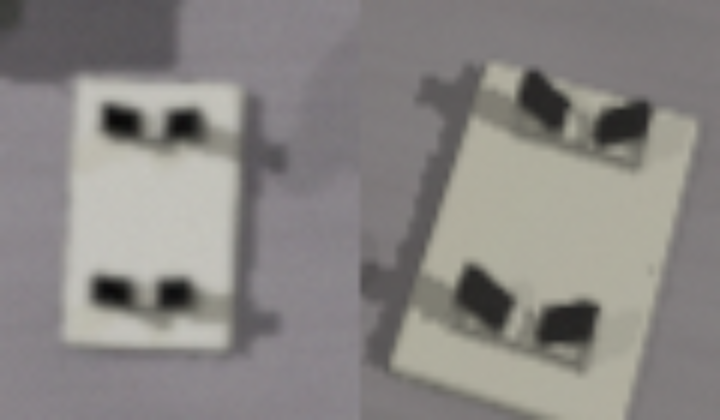

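The close-ups show the stand plate corners, both knobs (upper at about (316.6,172), lower at (359.6,200) in top) and the rest's base corners clearly. Fitting the poses from these.

```bash
cat > h.py <<'E'
import numpy as np,cv2
from scipy.optimize import least_squares
from scipy.spatial.transform import Rotation as R
S28,C28=np.sin(np.radians(28)),np.cos(np.radians(28))
def sp(u,v,n): # plate coords -> stand coords (u upslope, v y, n normal)
    return np.array([u*C28-n*S28, v, .08+u*S28+n*C28])
def proj(r,p):
    c=r["view"][:3,:3]@p+r["view"][:3,3]; q=r["intrinsics"]@c; return q[:2]/q[2]
def wld(x,p): return R.from_euler("z",x[2]).apply(p)+[x[0],x[1],0]
def ray(r,px,z):
    d=np.linalg.inv(r["intrinsics"])@[*px,1]; Rm=r["view"][:3,:3]; o=-Rm.T@r["view"][:3,3]; d=Rm.T@d
    return o+d*(z-o[2])/d[2]
def fit(obs,x0):
    f=lambda x: np.concatenate([proj(r,wld(x,p))-px for r,p,px in obs])
    s=least_squares(f,x0,loss="soft_l1"); return s.x,f(s.x).reshape(-1,2)
E
python3 - <<'E'
from h import *
t=dict(np.load("top0.npz"));s=dict(np.load("scene0.npz"))
T=lambda u,v:np.array([u/5-.5+297,v/5-.5+135]); Sc=lambda u,v:np.array([(u-400)/4-.5+150,v/4-.5+175])
obs=[(t,sp(.105,.075,0),T(42,82)),(t,sp(.105,-.075,0),T(262,40)),(t,sp(-.105,.075,0),T(92,378)),
(s,sp(.105,-.075,0),Sc(428,305)),(s,sp(.105,.075,0),Sc(655,316)),(s,sp(-.105,.075,0),Sc(728,188)),
(t,sp(.064,.062,.094),T(98,185)),(t,sp(-.064,-.062,.094),T(313,325)),
(s,sp(.064,.062,.094),Sc(648,150)),(s,sp(-.064,-.062,.094),Sc(518,75))]
x,e=fit(obs,[.6,-.1,0]); print("stand",x,np.degrees(x[2])); print(e.round(1).tolist())
for n,p in [("upper",(.064,.062,.094)),("lower",(-.064,-.062,.094)),("tube",(0,0,.045))]: print(n,wld(x,sp(*p)).round(4))
A=lambda u,v:np.array([u/6-.5+190,v/6-.5+135]); B=lambda u,v:np.array([(u-360)/6-.5+305,v/6-.5+255])
P=lambda a,b:np.array([a*.08,b*.05,.012])
obs=[(t,P(1,1),A(75,75)),(t,P(1,-1),A(243,83)),(t,P(-1,1),A(62,343)),(t,P(-1,-1),A(232,352)),
(s,P(-1,-1),B(490,62)),(s,P(-1,1),B(698,120)),(s,P(1,-1),B(392,368))]
y,e=fit(obs,[.6,.15,0]); print("rest",y,np.degrees(y[2])); print(e.round(1).tolist())
for n,px,z in [("bottle",(271,122),.19),("jar",(275,168),.065),("dish",(272,219),.03)]: print(n,ray(t,px,z).round(3))
np.save("fit.npy",[x,y])
E
```

```text
stand [ 0.60439905 -0.20420431  0.19356675] 11.090557794279471
[[-0.1, 1.3], [0.1, 0.1], [-0.5, -0.9], [-1.2, -0.0], [1.0, 0.7], [-0.8, -1.0], [-0.0, 0.3], [-0.2, 0.6], [-0.0, 0.8], [-0.0, -0.1]]
upper [ 0.6046 -0.141   0.193 ]
lower [ 0.5176 -0.2844  0.133 ]
tube [ 0.5837 -0.2083  0.1197]
rest [ 0.64741472  0.19852377 -0.05975412] -3.4236589712018417
[[-0.1, 0.5], [-0.0, 0.2], [-0.1, 0.5], [-0.1, -0.0], [-0.6, -0.0], [0.6, 0.4], [-0.6, 0.5]]
bottle [ 0.768 -0.003  0.19 ]
jar [ 0.641 -0.014  0.065]
dish [0.468 0.    0.03 ]
```

```bash
cat >> h.py <<'E'
def stand_R(x): # columns upslope, y, normal
    return R.from_euler("z",x[2])*R.from_matrix(np.array([[C28,0,-S28],[0,1,0],[S28,0,C28]]))
def tool(x,a,flip=0): # tool z=-normal, tool y along catch y axis at angle a (or flipped)
    return (stand_R(x)*R.from_euler("z",a)*R.from_euler("x",np.pi)*R.from_euler("z",np.pi*flip)).as_quat()
def wray(r,px): # fisheye pixel -> (origin, dir) world
    K=r["intrinsics"]; d=np.array([(px[0]-K[0,2])/K[0,0],(px[1]-K[1,2])/K[1,1]]); th=np.linalg.norm(d)
    c=np.array([*(d/max(th,1e-9)*np.sin(th)),np.cos(th)]); Rm=r["view"][:3,:3]
    return -Rm.T@r["view"][:3,3],Rm.T@c
def wproj(r,p):
    K=r["intrinsics"]; c=r["view"][:3,:3]@p+r["view"][:3,3]; th=np.arctan2(np.hypot(c[0],c[1]),c[2]); n=c[:2]/max(np.hypot(c[0],c[1]),1e-9)
    return np.array([K[0,0]*th*n[0]+K[0,2],K[1,1]*th*n[1]+K[1,2]])
E
python3 - <<'E'
from h import *
from workcell import bot,hand,kinematics,get_obs,vision
x,y=np.load("fit.npy")
for n,p in [("up",(.064,.062)),("lo",(-.064,-.062)),("tube",(0,0))]:
  for fl in (0,1):
    for a in (0,.8,1.6):
      for h in (.1,.2):
        q=kinematics.solve_ik(wld(x,sp(*p,h)),tool(x,a,fl)); print(n,fl,a,h,None if q is None else np.round(q,2))
bot.reach(wld(x,sp(.064,.062,.20)),tool(x,0.15,0))
r=vision.read_camera("wrist"); np.savez("w1.npz",**r); cv2.imwrite("pics/w1.png",r["frame"][:,:,::-1])
print(r["intrinsics"].round(1).tolist(),get_obs()["time_s"],get_obs()["joint_pos"])
print("pred",wproj(r,wld(x,sp(.064,.062,.108))),wproj(r,wld(x,sp(-.064,-.062,.108))))
E
```

```text
up 0 0 0.1 [-0.36  0.25  2.01  0.53  0.52  0.6 ]
up 0 0 0.2 [-0.42  0.07  2.    0.43  0.71  0.68]
up 0 0.8 0.1 [-0.36  0.25  2.01  0.53  0.52 -0.2 ]
up 0 0.8 0.2 [-0.42  0.07  2.    0.43  0.71 -0.12]
up 0 1.6 0.1 [-0.36  0.25  2.01  0.53  0.52 -1.  ]
up 0 1.6 0.2 [-0.42  0.07  2.    0.43  0.71 -0.92]
up 1 0 0.1 [-0.36  0.25  2.01  0.53  0.52 -2.54]
up 1 0 0.2 [-0.42  0.07  2.    0.43  0.71 -2.46]
up 1 0.8 0.1 [-0.36  0.25  2.01  0.53  0.52  2.94]
up 1 0.8 0.2 None
up 1 1.6 0.1 [-0.36  0.25  2.01  0.53  0.52  2.14]
up 1 1.6 0.2 [-0.42  0.07  2.    0.43  0.71  2.22]
lo 0 0 0.1 [-0.71  0.34  2.06  0.77  0.56  0.04]
lo 0 0 0.2 [-0.8   0.16  2.05  0.61  0.75  0.16]
lo 0 0.8 0.1 [-0.71  0.34  2.06  0.77  0.56 -0.76]
lo 0 0.8 0.2 [-0.8   0.16  2.05  0.61  0.75 -0.64]
lo 0 1.6 0.1 [-0.71  0.34  2.06  0.77  0.56 -1.56]
lo 0 1.6 0.2 [-0.8   0.16  2.05  0.61  0.75 -1.44]
lo 1 0 0.1 None
lo 1 0 0.2 [-0.8   0.16  2.05  0.61  0.75 -2.98]
lo 1 0.8 0.1 [-0.71  0.34  2.06  0.77  0.56  2.38]
lo 1 0.8 0.2 [-0.8   0.16  2.05  0.61  0.75  2.51]
lo 1 1.6 0.1 [-0.71  0.34  2.06  0.77  0.56  1.58]
lo 1 1.6 
[... 171 characters left out ...]
  2.05  0.67  0.53 -0.5 ]
tube 0 0.8 0.2 [-0.61  0.1   2.04  0.54  0.72 -0.39]
tube 0 1.6 0.1 [-0.54  0.28  2.05  0.67  0.53 -1.3 ]
tube 0 1.6 0.2 [-0.61  0.1   2.04  0.54  0.72 -1.19]
tube 1 0 0.1 [-0.54  0.28  2.05  0.67  0.53 -2.84]
tube 1 0 0.2 [-0.61  0.1   2.04  0.54  0.72 -2.73]
tube 1 0.8 0.1 [-0.54  0.28  2.05  0.67  0.53  2.64]
tube 1 0.8 0.2 [-0.61  0.1   2.04  0.54  0.72  2.75]
tube 1 1.6 0.1 [-0.54  0.28  2.05  0.67  0.53  1.84]
tube 1 1.6 0.2 [-0.61  0.1   2.04  0.54  0.72  1.95]
[[325.2, 0.0, 281.0], [0.0, 325.2, 207.5], [0.0, 0.0, 1.0]] 2.3417 [-0.42201152  0.06547314  2.00135769  0.42734964  0.71120043  0.53118937]
pred [281.06383078 217.75379734] [389.71425374 359.81213911]
```

View pics/w1.png

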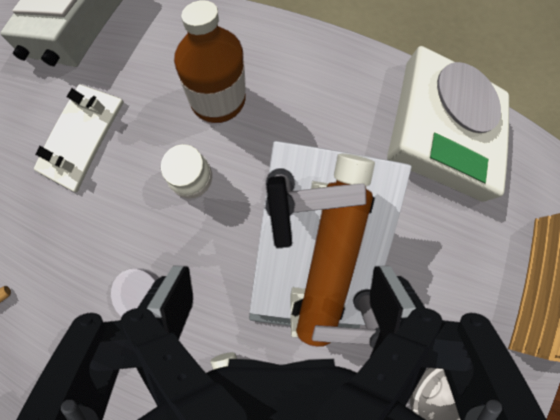

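The wrist view shows the upper knob bar from about (276,180) to (286,246), tongue across the tube at (330,198), close to the predicted (281,218). Measuring the bar's centre and angle.

```bash
cat >> h.py <<'E'
def toplane(x,r,px,n): # pixel -> plate coords (u,v) on plane n above plate
    o,d=wray(r,px); Q=stand_R(x).inv(); org=np.array([x[0],x[1],.08]); o=Q.apply(o-org); d=Q.apply(d)
    return (o+d*(n-o[2])/d[2])
def bar(x,r,c,thr=45,win=50):
    g=r["frame"].max(2); m=np.zeros(g.shape,np.uint8); a,b=int(c[0]),int(c[1]); m[b-win:b+win,a-win:a+win]=(g<thr)[b-win:b+win,a-win:a+win]
    n,l,st,ce=cv2.connectedComponentsWithStats(m)
    k=min(range(1,n),key=lambda i:np.hypot(*(ce[i]-c))+ (1e3 if st[i,4]<80 else 0))
    p=np.argwhere(l==k)[:,::-1]; w=np.array([toplane(x,r,q,.108)[:2] for q in p])
    (cx,cy),(w1,h1),an=cv2.minAreaRect((w*1000).astype(np.float32))
    ce_,sz=np.array([cx,cy])/1000,(w1,h1); 
    v=np.linalg.svd(w-w.mean(0),full_matrices=False)[2][0]; v=v*np.sign(v[0])
    Q=stand_R(x).inv(); cam=Q.apply(wray(r,(0,0))[0]-np.array([x[0],x[1],.08]))
    return ce_,sz,np.arctan2(v[1],v[0]),cam,len(p)
E
python3 - <<'E'
from h import *
x,y=np.load("fit.npy"); r=dict(np.load("w1.npz"))
for t in (30,45,60): print(bar(x,r,(281,213),t))
print(r["frame"].max(2)[170:256:4,262:304:3])
E
```

```text
(array([0.06766316, 0.06394566]), (51.924495697021484, 13.768081665039062), np.float64(0.25687622951027955), array([0.14136782, 0.07387556, 0.32401831]), 1229)
(array([0.06786116, 0.06380844]), (52.46029281616211, 15.676833152770996), np.float64(0.2539950854652428), array([0.14136782, 0.07387556, 0.32401831]), 1310)
(array([0.06958656, 0.06362405]), (57.14799118041992, 18.172626495361328), np.float64(0.208750151711523), array([0.14136782, 0.07387556, 0.32401831]), 1526)
[[173 161 160 181  83  59  57  55  91 189 215 209 211 212]
 [174 168 102  60  60  93  91  74  61  56 162 210 211 212]
 [171 147  40  15  14  13  13  12  81  60  60 202 210 205]
 [174 132  18  16  16  16  16  12  65  60  53 132 187 197]
 [166 132  19  24  24  24  24  16  54  64  41 141 157 182]
 [164 150  16  20  22  22  21  19  31  67  68 131 135 147]
 [163 158  31  20  21  23  23  21  12  63 122 126 135 168]
 [164 157  19  20  20  23  23  23  14  48  66 129 127 148]
 [164 138  28  19  22  22  23  22  14  47  47 113 129 130]
 [161 116  41  19  20  22  22  24  15  37  47 113 129 128]
 [163 177  46  17  21  23  21  23  17  36  50 122 126 124]
 [163 211 113  15  21  21  23  24  19  30 147 156 154 153]
 [182 207 210  47  20  23  22  23  20  69 201 196 172 154]
 [186 206 203  85  18  22  22  22  22  41 199 194 195 172]
 [203 198 201 139  19  22  21  23  22  18 195 195 196 196]
 [204 200 201 155  17  20  22  22  25  12 177 196 196 197]
 [199 202 199 190  17  23  23  22  24  14 156 195 196 198]
 [197 201 199 194  33  21  21  21  25  16 149 196 195 199]
 [197 201 197 199  64  21  22  22  24  18 125 197 194 198]
 [197 199 196 198 165  22  24  35  44  83 189 197 196 197]
 [199 198 195 197 199 196 200 199 198 197 195 197 197 196]
 [200 197 196 196 198 195 199 199 200 195 195 195 197 195]]
```

```bash
cat >> h.py <<'E'
def turn(x,uv,a0):
    from workcell import bot,hand,get_obs
    hand.move_gripper(.045,20)
    P=lambda n: wld(x,sp(*uv,n))
    bot.reach(P(.135),tool(x,a0)); bot.servo_line(P(.102),velocity=.06)
    f0=np.array(get_obs()["wrist_force"]); hand.move_gripper(.0165)
    o=get_obs(); print("closed",o["gripper_width"],o["grip_force"],np.round(o["wrist_force"]-f0,1),o["time_s"])
    q=np.array(o["joint_pos"]); nrm=stand_R(x).apply([0,0,1]); t0=np.array(o["ft_torque"])@nrm
    a=a0
    while a<1.78:
        a+=.12 if a<1.3 else .05; q[5]-=.12 if a-.12<1.3 and a<1.42 else .05
        bot.goto_joints(q); o=get_obs(); tq=np.array(o["ft_torque"])@nrm-t0
        real=a0-(o["joint_pos"][5]-(q5 if False else q[5]))
        print(round(a,2),"T",round(tq,2),"F",np.round(o["wrist_force"]-f0,1),"g",np.round(o["grip_force"],1))
        if abs(tq)>.6 or np.linalg.norm(o["wrist_force"]-f0)>30: break
    hand.move_gripper(.045); bot.servo_line(P(.16),velocity=.1); print(get_obs()["time_s"])
E
python3 - <<'E'
import re
s=open("h.py").read()
s=s.replace('''        a+=.12 if a<1.3 else .05; q[5]-=.12 if a-.12<1.3 and a<1.42 else .05
''','''        d=.15 if a<1.2 else .05; a+=d; q[5]-=d
''')
s=re.sub(r"        real=.*\n","",s); open("h.py","w").write(s)
E
python3 - <<'E'
from h import *
from workcell import bot,hand,kinematics,get_obs,vision
x,y=np.load("fit.npy")
turn(x,(.0653,.063),.25)
bot.reach(wld(x,sp(-.064,-.062,.20)),tool(x,.15))
r=vision.read_camera("wrist"); np.savez("w2.npz",**r); cv2.imwrite("pics/w2.png",r["frame"][:,:,::-1])
c=wproj(r,wld(x,sp(-.064,-.062,.108))); print(c, get_obs()["time_s"]); print(bar(x,r,c,30)); print(bar(x,r,wproj(r,wld(x,sp(.064,.062,.108))),30,35))
E
```

```text
closed 0.016397456120141284 0.0 [-0.4  0.3 -0.9] 4.2667
0.4 T 0.03 F [ 0.1  0.5 -0.4] g 0.0
0.55 T 0.05 F [0.3 0.5 0.3] g 0.0
0.7 T 0.06 F [-0.2 -0.8 -0.2] g 0.0
0.85 T 0.06 F [-0.6  0.6  0.6] g 0.1
1.0 T 0.03 F [-1.4  0.9  0.8] g 0.4
1.15 T 0.02 F [-1.2  0.3  0.8] g 0.7
1.3 T 0.05 F [-3.2  1.7 -0.3] g 1.0
1.35 T 0.06 F [-2.6  2.4  0.1] g 1.4
1.4 T -0.03 F [-3.1  2.4 -0.7] g 1.5
1.45 T -0.02 F [-2.7  1.6 -1.4] g 1.5
1.5 T -0.04 F [-3.6  1.6 -0.6] g 1.5
1.55 T -0.03 F [-2.9  1.2 -2.5] g 1.5
1.6 T 0.03 F [-5.4  1.8 -1. ] g 2.2
1.65 T -0.34 F [-6.7  2.3 -1.3] g 10.7
1.7 T -0.96 F [-7.6  3.5  1.1] g 30.9
9.2417
[282.51267951 218.35379059] 10.2833
(array([-0.06060078, -0.06034721]), (52.28929138183594, 13.500015258789062), np.float64(0.00900594878320402), array([ 0.01350989, -0.04913241,  0.32352766]), 1245)Traceback (most recent call last):
  File "<stdin>", line 7, in <module>
  File "h.py", line 33, in bar
    k=min(range(1,n),key=lambda i:np.hypot(*(ce[i]-c))+ (1e3 if st[i,4]<80 else 0))
ValueError: min() iterable argument is empty
```

View pics/w2.png

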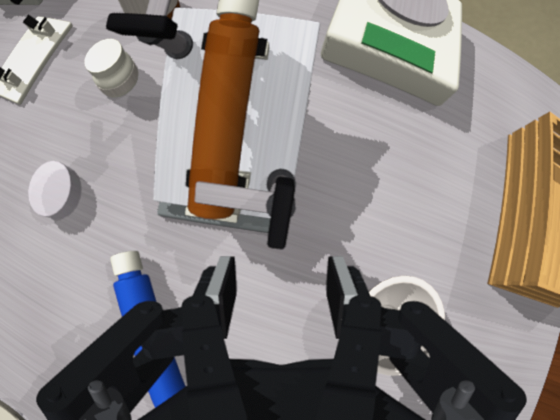

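The upper bar now stands across the slope at (142,25), open to its stop; the lower bar (281,213) still closes. Turning the lower one.

Run:
```python
from h import *
from workcell import bot,hand,kinematics,get_obs,vision
x,y=np.load("fit.npy")
turn(x,(-.0625,-.061),.01)
hand.move_gripper(.085)
bot.reach(wld(x,sp(0.0,0.0,.17)),tool(x,0))
r=vision.read_camera("wrist"); np.savez("w3.npz",**r); cv2.imwrite("pics/w3.png",r["frame"][:,:,::-1])
print(wproj(r,wld(x,sp(0,0,.067))),wproj(r,wld(x,sp(-.09,0,.045))),wproj(r,wld(x,sp(.08,0,.06))), get_obs()["time_s"])
hsv=cv2.cvtColor(r["frame"],cv2.COLOR_RGB2HSV); m=((hsv[...,0]<18)&(hsv[...,1]>120)&(hsv[...,2]>50)).astype(np.uint8)
for u0 in (-.06,-.03,0,.03,.06):
    # tube edges across at u0, on plane n=.045 (silhouette)
    vs=np.arange(-.05,.05,.0005); px=[wproj(r,wld(x,sp(u0,v,.045))).round().astype(int) for v in vs]
    on=[v for v,p in zip(vs,px) if 0<=p[1]<420 and 0<=p[0]<560 and m[p[1],p[0]]]
    if on: print(u0,min(on),max(on),(min(on)+max(on))/2)
```

```text
closed 0.016457861906632038 0.0 [-0.1 -1.1  0.5] 11.95
0.16 T 0.04 F [ 0.8 -0.6 -0.2] g 0.0
0.31 T 0.03 F [-0.4 -0.7  0.2] g 0.0
0.46 T -0.03 F [ 0.2  0.5 -0.1] g 0.4
0.61 T 0.01 F [-1.2  0.6  0.9] g 0.8
0.76 T -0.0 F [-1.3  1.7 -0.1] g 1.2
0.91 T -0.05 F [-2.5  2.2  0.7] g 1.5
1.06 T -0.06 F [-2.6  1.8 -1. ] g 1.5
1.21 T -0.02 F [-1.9  2.4 -1.7] g 1.4
1.26 T -0.04 F [-1.8  1.5 -1.8] g 1.4
1.31 T 0.02 F [-1.6  1.9 -2.4] g 1.4
1.36 T -0.01 F [-1.8  2.  -0.7] g 1.4
1.41 T 0.02 F [-2.5  1.6 -1.9] g 1.3
1.46 T -0.02 F [-1.7  1.4 -2.1] g 1.3
1.51 T -0.04 F [-1.7  2.2 -2.9] g 1.3
1.56 T -0.03 F [-2.8  3.1 -0.5] g 2.2
1.61 T -0.02 F [-7.   2.2 -1. ] g 3.1
1.66 T -0.41 F [-8.6  2.4  0.8] g 14.8
1.71 T -1.12 F [-8.8  3.4  3.3] g 35.9
17.6917
[281.73523687 212.75426042] [281.49205335 298.03882415] [281.87499534 102.36026488] 19.9333
-0.06 -0.019999999999999976 0.023500000000000063 0.0017500000000000432
-0.03 -0.018999999999999975 0.02250000000000006 0.0017500000000000432
0 -0.019499999999999976 0.02150000000000006 0.0010000000000000425
0.03 -0.019999999999999976 0.02200000000000006 0.0010000000000000425
0.06 -0.019999999999999976 0.023000000000000062 0.001500000000000043
```

View pics/w3.png

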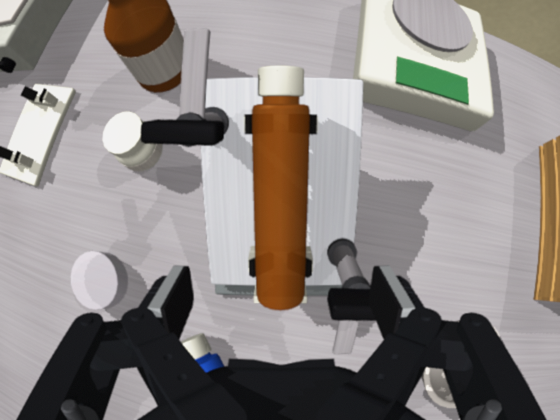

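Both catches are open (bars at (182,131) and (350,303), tongues beside the tube); the tube runs up column ~281, offset about 1.3 mm. Descending and gripping gently.

Run:
```python
from h import *
from workcell import bot,hand,kinematics,get_obs,vision
x,y=np.load("fit.npy"); P=lambda n: wld(x,sp(.0015,.0013,n))
hand.move_gripper(.08,20)
bot.servo_line(P(.10),velocity=.12); bot.servo_line(P(.040),velocity=.06)
f0=np.array(get_obs()["wrist_force"])
w=.047; hand.move_gripper(w)
while w>.040:
    w-=.0005; hand.move_gripper(w); o=get_obs()
    print(round(w,4),round(o["gripper_width"],4),np.round(o["grip_force"],2),np.round(o["wrist_force"]-f0,1))
    if o["grip_force"]>8: break
print(o["time_s"])
```

```text
0.0465 0.0464 0.0 [ 0.2 -1.2  1.1]
0.046 0.046 0.0 [ 0.1 -0.4 -0.4]
0.0455 0.0455 0.0 [ 0.1 -0.1  1.6]
0.045 0.0448 0.44 [ 0.4 -1.5  0.4]
0.0445 0.0447 1.27 [-0.7 -3.4  0.3]
0.044 0.044 2.37 [-2.  -6.   1.2]
0.0435 0.0439 9.16 [-2.3 -6.1  1.6]
23.9833
```

Run:
```python
from h import *
from workcell import bot,hand,kinematics,get_obs,vision
x,y=np.load("fit.npy"); P=lambda n: wld(x,sp(.0015,.0013,n))
f=lambda:print(np.round(get_obs()["grip_force"],1),round(get_obs()["gripper_width"],4),np.round(get_obs()["wrist_force"],1),get_obs()["time_s"])
bot.servo_line(P(.06),velocity=.03); f()
bot.servo_line(P(.19),velocity=.1); f(); bot.dwell(.2)
Q=(R.from_euler("z",y[2])*R.from_euler("x",np.pi)).as_quat()
mid=[.58,-.12,.31]; bot.servo_line(mid,Q,velocity=.12); f()
bot.servo_line([y[0],y[1],.31],Q,velocity=.15); f()
bot.servo_line([y[0],y[1],.17],Q,velocity=.12); f()
r=vision.read_camera("wrist"); np.savez("w4.npz",**r); cv2.imwrite("pics/w4.png",r["frame"][:,:,::-1])
for a in (1,-1):
  for b in (1,-1): print(a,b,wproj(r,wld(y,np.array([a*.08,b*.05,.012]))).round(1))
```

```text
9.2 0.0432 [ 0.7 -0.3 -2.6] 24.8
9.2 0.0437 [ 0.6  0.6 -2.2] 26.25
9.2 0.0434 [-0.5 -0.1 -2.5] 27.875
9.2 0.0434 [ 0.5  0.9 -2.4] 30.1917
9.2 0.0432 [ 0.8 -0.3 -1. ] 31.5083
1 1 [223.9 105.7]
1 -1 [339.7 105.8]
-1 1 [231.6 271.8]
-1 -1 [331.7 271.8]
```

View pics/w4.png

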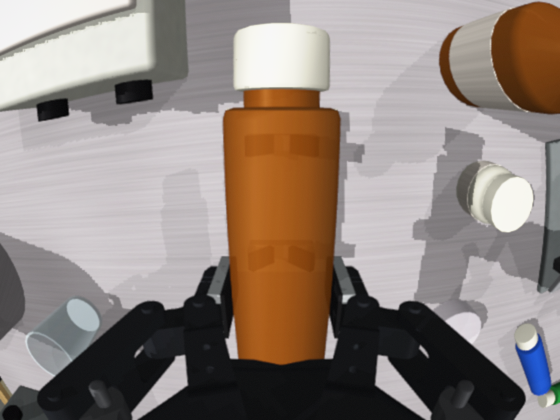

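The tube hides the rest, but its saddle pads show through at columns 259/304 (row 145) and 264/300 (row 256), centred on about 282, in line with the tube at 281. Lowering gently.

Run:
```python
from h import *
from workcell import bot,hand,kinematics,get_obs,vision
x,y=np.load("fit.npy")
bot.servo_line([y[0],y[1],.075],velocity=.1); bot.servo_line([y[0],y[1],.058],velocity=.04); bot.dwell(.2)
F=lambda:np.mean([ (bot.dwell(.03),get_obs()["wrist_force"])[1] for _ in range(4)],0)
f0=F(); z=.058
while z>.044:
    z-=.001; bot.servo_line([y[0],y[1],z],velocity=.02); d=F()-f0
    print(round(z,4),d.round(1),np.round(get_obs()["grip_force"],1))
    if d[2]>2.5: break
print(get_obs()["time_s"])
r=vision.read_camera("wrist"); np.savez("w5.npz",**r); cv2.imwrite("pics/w5.png",r["frame"][:,:,::-1])
```

```text
0.057 [ 0.2 -0.1  0.6] 9.2
0.056 [ 0.3 -0.2  0.3] 9.2
0.055 [ 0.1 -0.1  0.1] 9.2
0.054 [-0.  -0.2  0.4] 9.2
0.053 [-0.2 -0.2  0.3] 9.2
0.052 [-0.3 -0.3  0.4] 9.2
0.051 [-0.4  0.2  0.2] 9.2
0.05 [-1.8  0.5  6.9] 9.7
36.6333
```

Run:
```python
from h import *
from workcell import bot,hand,kinematics,get_obs,vision
x,y=np.load("fit.npy"); p=np.array(get_obs()["position"])
for w in (.0438,.0441,.0444,.0448,.0455,.047,.055,.08): hand.move_gripper(w)
o=get_obs(); print(o["grip_force"],o["wrist_force"].round(1) if hasattr(o["wrist_force"],"round") else o["wrist_force"])
bot.servo_line([y[0],y[1],.13],velocity=.06); bot.servo_line([y[0],y[1],.28],velocity=.15)
bot.reach([y[0]-.15,y[1],.33],get_obs()["orientation"]); print(get_obs()["time_s"])
r=vision.read_camera("wrist"); t=vision.read_camera("top"); np.savez("w6.npz",**r)
a=r["frame"][:,:,::-1]; b=cv2.resize(t["frame"][110:230,180:380,::-1],(560,336))
cv2.imwrite("pics/w6.png",cv2.resize(np.vstack([a,b]),None,fx=.78,fy=.78))
hsv=cv2.cvtColor(r["frame"],cv2.COLOR_RGB2HSV); m=((hsv[...,0]<18)&(hsv[...,1]>120)&(hsv[...,2]>50))
for u in (-.07,-.02,0.02,.07):
    vs=np.arange(-.04,.04,.0005); on=[]
    for v in vs:
        q=wproj(r,wld(y,np.array([u,v,.055]))).round().astype(int)
        if 0<=q[1]<420 and 0<=q[0]<560 and m[q[1],q[0]]: on.append(v)
    if on: print(u,min(on),max(on),(min(on)+max(on))/2)
us=np.arange(-.12,.13,.001); on=[u for u in us if (lambda q:0<=q[1]<420 and m[q[1],q[0]])(wproj(r,wld(y,np.array([u,0,.055]))).round().astype(int))]; print("along",min(on),max(on))
```

```text
0.0 [-0.1  0.9 -1.2]
41.9167
-0.07 -0.019999999999999983 0.020500000000000053 0.0002500000000000349
-0.02 -0.019499999999999983 0.021500000000000054 0.0010000000000000356
0.02 -0.019499999999999983 0.020500000000000053 0.0005000000000000351
along -0.09099999999999997 0.062000000000000166
```

View pics/w6.png

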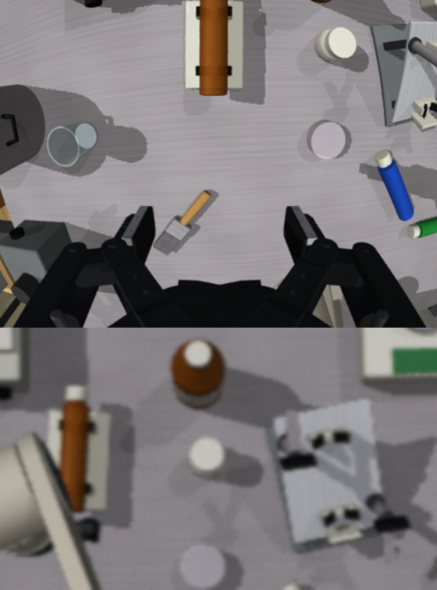

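The tube lies straight in both saddles, from −91 mm (its end, expected −90) and within 1 mm across; both catches are open and the gripper is clear.

```bash
python3 -c "
from workcell import hand_in
print(hand_in())"
```

```text
the job is handed in; nothing more can be done
None
```

The tube lies centred in the rest, within about 1 mm of the seat by the wrist camera, with both catches turned to their end stops (upper first, then lower). The pads read about 9–10 N on the glass at each check, nothing else was touched, and I handed the job in at about 42 s, though the hand-in call gave no verdict.

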